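# Fish the suspension link out of the half-covered wash trough over a drip pan

## Robot

A 6-joint arm with a two-finger parallel gripper is mounted at the origin on the work surface. World frame = base frame: x ahead of the robot, y to its left, z up, the work surface at z = 0. Lengths are in m, angles in rad, forces in N, time in s.
With the tool pointing down it reaches from about 0.275 to 0.75 m from the base axis. Payload 10.2 kg.
Tool frame: the origin (TCP) lies at the very end of the fingers, on their centre line; the grasp point (between the pads) lies 19 mm behind it (manip.grip_depth is the distance from the TCP to the grasp point, in m); z points along the fingers, y is the line along which they close (so a half turn about z gives the same grasp; the last joint's range is limited). The gripper opens to 85 mm and grips with 20 to 120 N. Pads are 22 mm wide; open, the fingers measure 114 mm over their backs; the gripper's body (76 mm by 85 mm) begins 54 mm behind the grasp point. The pads swing forward as they close: fully open they stand 13 mm farther back than shut.
Start: joints at [1.043, 0.313, 1.498, -0, 1.331, -0.223], TCP at [0.158, 0.501, 0.192] pointing down, gripper open.
Joint ranges: [-2.94, 2.94], [-0.97, 2.17], [0.19, 2.56], [-1.23, 4.37], [0.02, 3.11], [-2.88, 2.88]. Speed limits (rad/s): [2.39, 2.39, 3.01, 3.14, 3.14, 3.14].

## Interface

Orientations are given as a 3x3 rotation matrix whose columns are the frame's x, y, z axes.
In Python, from bench import manip gives the robot as it stands.
- The arm moves only by the tool drive_tool, never from a script. Its argument "increments" is a list of rows, each a list of 7 numbers: the finger opening in m, from 0 to 0.0854, then the shift along the tool's x, y, z in m, then the turn, a rotation vector about the tool's x, y, z in degrees. A call has 1 to 20 rows; each row is the pose to reach, as a shift and turn from the pose commanded when the call began, along the tool's axes at that moment; what a row does not reach only later rows make up. A row lasts 1/12 s, in which the tool goes at most 41.7 mm and 7.16 degrees, less where a joint would pass 70% of its speed; a pose out of reach is approached as far as the arm can. A call with a gripper value outside its range is refused whole. The fingers move at their own pace and stop on an object; "grip_force" is the grip in N (left out, the last holds). Time passes only in rows, so rows that repeat a pose let the fingers close. It gives the time, the measured TCP pose, the force, the opening and the grip force at its end, in the units of the state.
- manip.get_obs(): the state, without advancing time (a new reading comes with each control period).
- manip.grab_frame(name): name is "side" or "top" or "wrist"; returns a dict with "img" (384x512x3 uint8, red, green, blue), "mtx" (3x3 intrinsics, pixels), "world_from_camera" (4x4, takes a point from camera to world coordinates). Camera axes: x right, y down, z forward; pixel columns grow to the right and rows downward; lengths in m; the calibration is good to about 2 mm. A picture is of the moment at which its call begins. There is no depth.
- manip.hand_in(): hands the job in; it is judged then, once.
Trained networks look in a picture, given as the dict that the camera call returned (one of the last four; its "shot" number tells which), for a name from the list of things; names that differ only in an ending like _2 or _b are one class to them, and where a whole thing is asked for, a point or a joint stands for the part that bears it (a point fixed in the world has none). Each returns a list of dicts, best first, with "confidence" (0 to 1); they miss things now and then, are a little off and sometimes report something else, mostly with a low value. They report only what shows in the picture. A call takes as long as a camera call. They do not tell look-alikes from the thing itself.
- manip.look_for(picture, label): "bbox" ([centre column, centre row, width, height] in pixels, round what is visible of it).
- manip.silhouettes(picture, label): "pixels" (384x512 bool, what is visible of it) and "bbox" ([centre column, centre row, width, height] in pixels, round what is visible of it).
The state is a dict: "time": time; "joint_positions": joint angles; "joint_vel": joint speeds; "joint_efforts": joint torques, N m; "ee_pos": TCP position; "eef_rot": TCP orientation; "force": force on the tool from outside, world axes, zero at the start; "ft_torque": the same for the moment, N m; "gripper_width": finger opening in m; "finger_force": force on a finger pad.
Only numpy, scipy, OpenCV 4.12 (cv2) and the standard library are available. Lean on these libraries where they do the work, as an engineer would, in place of code of your own. Each camera call takes 0.05 s, during which the arm holds its last target. There are 200 camera calls.

## Task

First push the round drip pan along the bench, without lifting it, until it stands against the middle of the nearer long side of the wash trough. Then take the washed suspension link out of the trough - it is longer than the trough's opening, so tilt it and bring one end out first - and carry it over the pan. Finish while holding the link still in the gripper, its middle above the middle of the pan and all of it a hand's breadth higher than the trough's cover; leave everything else on the bench where it is.

Things in the scene. Friction and masses are not known exactly. Their poses are not given: they have to be found in the camera images.
- trough: Wash trough: stainless box fixed to the bench, outside 356 (its x) x 166 (y) x 76 high, walls 3, floor 4. Origin: centre of underside; z up; its x within 0.3 rad of world x. Inside 350 x 160. Flat cover plates (top at 76, underside at 72) reach 78 in from both ends; no cover between.
- trough_opening (a point): Centre of the trough's opening, 76 above its underside, level with the top of the covers: 200 long (x) x 160 wide (y), axes as the trough. Sides of the opening are the trough's long walls, ends are the edges of the cover plates.
- link: Steel suspension link lying flat on the trough floor, about along its length; 0.38-0.54 kg, 260 long: rod 14 thick, square sleeve 70 x 24 x 24 at mid-length (grip here), at each end an upright round eye, diameter 40, height 36, under a cover. Origin: mid-length, underside of the eyes; x along it, z up; rod and sleeve axis 18 above it (sleeve spans z 6 to 30). Balanced at mid-length.
- link_tip1 (a point): Outer tip of the link's eye at its +x end, on the link's axis: (130, 0, 18) in the link's frame.
- link_tip2 (a point): Outer tip of the link's eye at its -x end, on the link's axis: (-130, 0, 18) in the link's frame.
- pan: Round aluminium drip pan, loose on the bench beside one of the trough's long sides; open top, 170 diameter at the rim (156 at the foot), 35 high, wall and floor 4, 0.25-0.5 kg. Origin: centre of underside, z up. Its centre is 168 from the trough's centre line when it touches the long side. Slides with 1 to 6 N.
- tub: Bystander: white rectangular plastic tub with a yellow rim, open, 150 x 110 x 90 high, on the side of the trough where the pan is not. Origin: centre of its underside.
- tin: Bystander: small open steel tin, 72 in diameter, 50 high. Origin: centre of its underside.
- spanner: Bystander: steel spanner 170 long lying on the bench. Origin: underside, about mid-length.
- jar: Bystander: blue plastic jar, 60 in diameter, 100 high. Origin: centre of its underside.
- mug: Bystander: yellow mug with a handle, 76 in diameter, 90 high. Origin: centre of its underside.
- scrubber: Bystander: wooden scrubbing brush, 50 x 150 x 40 high, bristles down. Origin: centre of its underside.
There are look-alikes about, which are no part of the job. There is more than one size of the pan; the one meant has the size given above.

How it is judged:
On the way, in this order (a step that is already met when the one before it is completed fails the run):
1. the pan stands against the middle of the trough's long side (x of pan in the frame of trough between -0.045 and 0.045 m and y of pan in the frame of trough between -0.185 and 0.185 m and height (world z) of pan below 0.012 m), for 0.3 s.
2. the link is tilted through the opening: one tip above the cover, the other still inside (((height (world z) of link_tip1 above 0.096 m and height (world z) of link_tip2 below 0.066 m and horizontal distance between link and trough below 0.17 m) or (height (world z) of link_tip2 above 0.096 m and height (world z) of link_tip1 below 0.066 m and horizontal distance between link and trough below 0.17 m))), for 0.1 s.
At the end, for the whole second after the job is handed in: The pan stands on the bench within about 15 mm of the trough's long side and within 45 mm of its middle; the link is held still by the gripper alone, both its tips at least 40 mm higher than the trough's cover and its middle within 60 mm (horizontally) of the pan's centre (all of step 1 and height (world z) of each of link_tip1, link_tip2 above 0.116 m and horizontal distance between link and pan below 0.06 m and contact force between the fingers and link above 1 N and contact force between link and trough below 0.1 N and contact force between link and pan below 0.1 N and linear speed of link below 0.04 m/s and contact force between link and tub below 0.1 N and contact force between link and tin below 0.1 N and contact force between link and spanner below 0.1 N and contact force between link and jar below 0.1 N and contact force between link and mug below 0.1 N and contact force between link and scrubber below 0.1 N); the arm keeps its last pose, push and grip.
It fails at once if the pan is lifted off the bench (height (world z) of pan above 0.02 m).
It fails at once if a bystander is shifted by more than 40 mm (distance of any of tub, tin, spanner, jar, mug, scrubber from where it was at the start of the episode above 0.04 m).
It also fails if it takes over 72 s, if anything falls off the work surface, if the arm or the gripper's body presses on something with over 40 N, if the wrist force passes 120 N, or if a joint passes its speed limit or range.

## Working session

There is one attempt and no reset: what is moved stays moved. The work goes in short steps, Python scripts to look and compute and a tool call to move; the robot and the scene stay as the last step left them, time stands still between calls to the robot, and variables do not carry over. Pictures are saved under pics/ and viewed, at most 10 in all, crops included, and the job is handed in when it is done.

Besides the shell and the picture viewer there is one more tool, called as name(argument=value, ...), one argument or row to a line, values as JSON. drive_tool: Moves the arm, as the interface text tells. Its arguments: {"type":"object","properties":{"increments":{"type":"array"},"grip_force":{"type":"number"}},"required":["increments"]}

```bash
mkdir -p pics
cat > h.py <<'E'
import numpy as np, cv2
from bench import manip
def ray(f,u,v):
    T=np.array(f["world_from_camera"]);d=T[:3,:3]@np.linalg.solve(np.array(f["mtx"]),[u,v,1.]);return T[:3,3],d
def atz(f,u,v,z):
    o,d=ray(f,u,v);return o+d*(z-o[2])/d[2]
def proj(f,P):
    T=np.linalg.inv(np.array(f["world_from_camera"]));c=np.atleast_2d(P)@T[:3,:3].T+T[:3,3];p=c@np.array(f["mtx"]).T;return p[:,:2]/p[:,2:]
def save(f,n): cv2.imwrite("pics/"+n,cv2.cvtColor(np.ascontiguousarray(f["img"]),cv2.COLOR_RGB2BGR))
E
python3 - <<'E'
from h import *
np.set_printoptions(precision=3,suppress=True)
F={n:manip.grab_frame(n) for n in("top","side")}
for n,f in F.items():
    save(f,n+"0.png"); print(n,np.array(f["world_from_camera"])[:3])
    for l in["trough","link","pan","tub","tin","spanner","jar","mug","scrubber"]:
        for r in manip.look_for(f,l)[:3]:
            print(l,round(r["confidence"],2),np.round(r["bbox"]),atz(f,*r["bbox"][:2],.03 if l!="trough" else .076))
print(manip.get_obs())
a=cv2.hconcat([cv2.imread("pics/top0.png"),cv2.imread("pics/side0.png")])
E
```

```text
top [[-0.01  -0.994  0.109  0.355]
 [-0.999  0.007 -0.032  0.079]
 [ 0.031 -0.109 -0.994  1.11 ]]
trough 0.68 [256. 156.  97. 136.] [0.576 0.039 0.076]
trough 0.56 [373. 102.  42.  37.] [ 0.731 -0.293  0.076]
link 0.9 [256. 156.  21.  68.] [0.585 0.037 0.03 ]
link 0.19 [394. 270.  48.  45.] [ 0.26  -0.346  0.03 ]
pan 0.94 [135. 296.  50.  48.] [0.197 0.373 0.03 ]
pan 0.56 [ 94. 257.  48.  46.] [0.305 0.488 0.03 ]
tub 0.67 [395. 183.  58.  65.] [ 0.505 -0.362  0.03 ]
tin 0.61 [186. 240.  26.  26.] [0.349 0.235 0.03 ]
spanner 0.93 [392. 271.  54.  47.] [ 0.256 -0.343  0.03 ]
jar 0.55 [184. 107.  27.  34.] [0.73  0.245 0.03 ]
mug 0.97 [372. 103.  44.  33.] [ 0.744 -0.306  0.03 ]
mug 0.38 [257. 155.  89. 138.] [0.59  0.033 0.03 ]
side [[ 0.989 -0.089  0.115  0.269]
 [-0.144 -0.703  0.696 -1.011]
 [ 0.019 -0.705 -0.709  1.16 ]]
trough 0.72 [295. 201. 111.  60.] [ 0.572 -0.009  0.076]
link 0.83 [294. 202.  60.  18.] [0.581 0.026 0.03 ]
pan 0.93 [173. 148.  33.  24.] [0.201 0.349 0.03 ]
pan 0.88 [200. 123.  35.  26.] [0.307 0.483 0.03 ]
pan 0.77 [268. 146.  41.  38.] [0.546 0.318 0.03 ]
tub
[... 276 characters left out ...]
68 [226. 271.  27.  50.] [ 0.334 -0.212  0.03 ]
scrubber 0.56 [268. 145.  42.  33.] [0.544 0.322 0.03 ]
scrubber 0.26 [297. 305.  68.  60.] [ 0.51  -0.347  0.03 ]
{'time': 1.0, 'joint_positions': array([ 1.043,  0.313,  1.498,  0.   ,  1.331, -0.223]), 'joint_vel': array([ 0.001, -0.   , -0.   ,  0.002, -0.   , -0.002]), 'joint_efforts': array([ -0.   , -41.217, -25.989,  -0.   ,   0.001,   0.   ]), 'ee_pos': array([0.158, 0.501, 0.192]), 'eef_rot': array([[-0.954,  0.3  , -0.   ],
       [ 0.3  ,  0.954,  0.   ],
       [ 0.   ,  0.   , -1.   ]]), 'force': array([-1.434, -0.252, -0.503]), 'ft_torque': array([-0.003, -0.028, -0.037]), 'finger_force': 0.0, 'gripper_width': 0.0855953179282595}
```

View pics/top0.png

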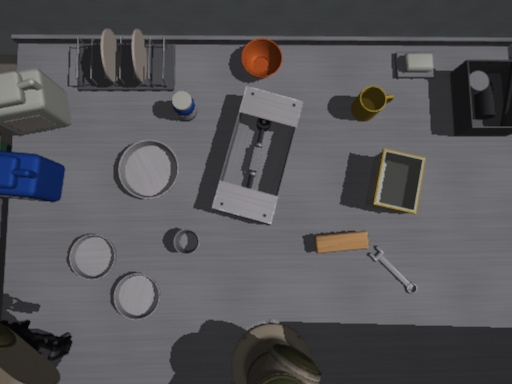

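View pics/side0.png

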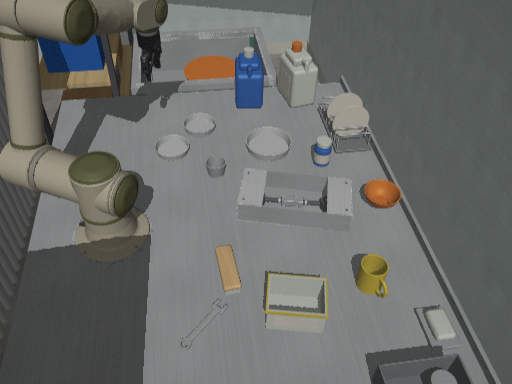

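The top view shows the trough at (256,156), tilted about -0.23 rad. The large pan is at (148,170), two small look-alike pans at (93,257) and (136,296), the tin at (186,240) and the jar at (184,107). I'll measure the poses precisely next.

```bash
cat > m.py <<'E'
from h import *
from scipy.optimize import least_squares
np.set_printoptions(precision=4,suppress=True)
def sil(f,l,near=None):
    r=manip.silhouettes(f,l)
    if near is not None: r=[x for x in r if np.hypot(*(np.array(x["bbox"][:2])-near))<15]
    return r[0] if r else None
F={n:manip.grab_frame(n) for n in("top","side")}
near={"top":{"trough":(258,155),"pan":(148,170),"jar":(184,107),"tin":(186,240)},"side":{"trough":(295,200),"pan":(268,145),"jar":(322,153),"tin":(215,167)}}
M={}
for n,f in F.items():
    for l in near[n]:
        for k in([l] if l!="pan" else ["pan","scrubber","tin","tub"]):
            s=sil(f,k,near[n][l])
            if s is not None: M[n,l]=s["pixels"].astype(np.uint8);print(n,l,k,round(s["confidence"],2),np.round(s["bbox"]));break
        else: print("none",n,l)
def hull(p):
    return cv2.convexHull(p.astype(np.float32))[:,0]
def extent(p,dirs): return (p@dirs.T).max(0)
A=np.linspace(0,2*np.pi,48,endpoint=False);D=np.c_[np.cos(A),np.sin(A)]
def fit(l,pts,x0):
    obs={n:extent(np.argwhere(M[n,l])[:,::-1].astype(float),D)+0.5*np.abs(D).max(1)*0 for n in F if (n,l) in M}
    r=least_squares(lambda x:np.concatenate([extent(proj(F[n],pts(x)),D)-obs[n] for n in obs]),x0,loss="soft_l1",diff_step=1e-4)
    print(l,r.x,"rms",np.sqrt(np.mean(r.fun**2)));return r.x
def box(x):
    c,s=np.cos(x[2]),np.sin(x[2]);return np.array([[x[0]+c*a-s*b,x[1]+s*a+c*b,z] for a in(-.178,.178) for b in(-.083,.083) for z in(0,.076)])
B=np.linspace(0,2*np.pi,60)
def cyl(rb,rt,h): return lambda x:np.vstack([np.c_[x[0]+r*np.cos(B),x[1]+r*np.sin(B),0*B+z] for r,z in((rb,0),(rt,h))])
def pan(x): return cyl(x[2]*.92,x[2],.035)(x)
if __name__=="__main__":
    t=fit("trough",box,[.576,.03,-.23]);p=fit("pan",pan,[.55,.32,.085])
    j=fit("jar",cyl(.03,.03,.1),[.73,.245]);q=fit("tin",cyl(.036,.036,.05),[.349,.235])
    ex=np.array([np.cos(t[2]),np.sin(t[2])]);ey=np.array([-ex[1],ex[0]])
    for n,w in(("pan",p),("jar",j),("tin",q)): print(n,"in trough",(w[:2]-t[:2])@ex,(w[:2]-t[:2])@ey)
    for n,f in F.items():
        im=cv2.cvtColor(np.ascontiguousarray(f["img"]),cv2.COLOR_RGB2BGR)
        for P in(box(t),pan(p),cyl(.03,.03,.1)(j),cyl(.036,.036,.05)(q)):
            for u in proj(f,P): cv2.circle(im,tuple(int(round(v)) for v in u),1,(0,0,255),-1)
        F[n]["o"]=im
    cv2.imwrite("pics/o1.png",cv2.resize(cv2.hconcat([F["top"]["o"][60:260,80:310],F["side"]["o"][100:300,190:360]]),None,fx=2,fy=2))
E
python3 m.py
```

```text
top trough trough 0.56 [258. 157.  94. 138.]
top pan pan 0.74 [149. 171.  60.  60.]
top jar jar 0.8 [183. 105.  28.  33.]
top tin tin 0.61 [187. 242.  28.  25.]
side trough trough 0.96 [294. 200. 114.  59.]
side pan pan 0.94 [268. 145.  43.  35.]
side jar jar 0.77 [321. 152.  21.  29.]
side tin tin 0.7 [217. 167.  20.  24.]
trough [ 0.5827  0.0356 -0.2671] rms 0.9395831256456817
pan [0.5492 0.344  0.0834] rms 0.33320847295452083
jar [0.7249 0.2415] rms 1.017143489142534
tin [0.344  0.2359] rms 1.3029291533468275
pan in trough -0.11370628856362769 0.2885431152328672
jar in trough 0.08279519344593647 0.23606344703406673
tin in trough -0.28312200956022865 0.13012635654327898
```

View pics/o1.png

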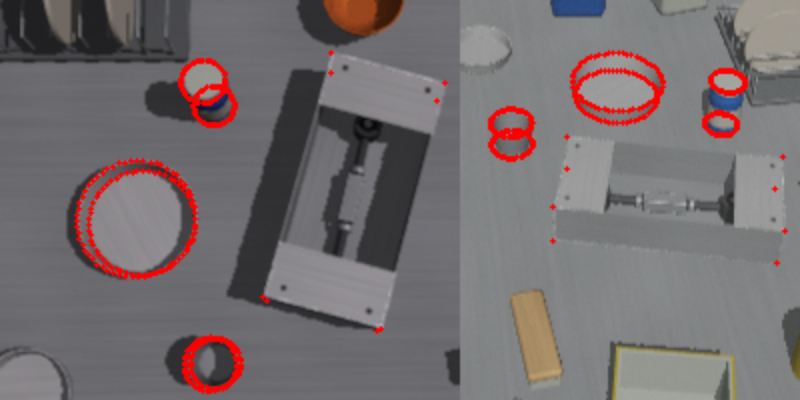

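The overlay fits. The pan's diameter is about 167 mm, so it is the right one. In the trough frame it sits at (-0.114, 0.289). I'll put the closed fingers inside the pan and push on its leading inner wall.

drive_tool(
  increments=[
    [0, -0.44, -0.056, 0, 0, 0, 0],
    [0, -0.44, -0.056, 0, 0, 0, 0],
    [0, -0.44, -0.056, 0, 0, 0, 0],
    [0, -0.44, -0.056, 0, 0, 0, 0],
    [0, -0.44, -0.056, 0, 0, 0, 0],
    [0, -0.44, -0.056, 0, 0, 0, 0],
    [0, -0.44, -0.056, 0, 0, 0, 0],
    [0, -0.44, -0.056, 0, 0, 0, 0],
    [0, -0.44, -0.056, 0, 0, 0, 0],
    [0, -0.44, -0.056, 0, 0, 0, 0],
    [0, -0.44, -0.056, 0, 0, 0, 0],
    [0, -0.44, -0.056, 0, 0, 0, 0],
    [0, -0.44, -0.056, 0, 0, 0, 0],
    [0, -0.44, -0.056, 0.04, 0, 0, 0],
    [0, -0.44, -0.056, 0.08, 0, 0, 0],
    [0, -0.44, -0.056, 0.1, 0, 0, 0],
    [0, -0.44, -0.056, 0.1, 0, 0, 0],
  ],
  grip_force=40,
)

```text
time: 2.92
ee_pos: [0.557, 0.3154, 0.0877]
eef_rot: [[-0.954, 0.299, -0.008], [0.299, 0.954, -0.003], [0.007, -0.005, -1.0]]
force: [-0.6, -0.1, -0.9]
gripper_width: -0.0
finger_force: 0.0
```

drive_tool(
  increments=[
    [0, 0, 0, 0.035, 0, 0, 0],
    [0, 0, 0, 0.066, 0, 0, 0],
    [0, 0, 0, 0.066, 0, 0, 0],
    [0, -0.007, -0.008, 0.066, 0, 0, 0],
    [0, -0.014, -0.016, 0.066, 0, 0, 0],
    [0, -0.021, -0.024, 0.066, 0, 0, 0],
    [0, -0.028, -0.032, 0.066, 0, 0, 0],
    [0, -0.035, -0.04, 0.066, 0, 0, 0],
    [0, -0.042, -0.048, 0.066, 0, 0, 0],
    [0, -0.049, -0.056, 0.066, 0, 0, 0],
    [0, -0.056, -0.064, 0.066, 0, 0, 0],
    [0, -0.063, -0.072, 0.066, 0, 0, 0],
    [0, -0.07, -0.08, 0.066, 0, 0, 0],
    [0, -0.077, -0.088, 0.066, 0, 0, 0],
    [0, -0.084, -0.096, 0.066, 0, 0, 0],
    [0, -0.091, -0.104, 0.066, 0, 0, 0],
    [0, -0.096, -0.109, 0.066, 0, 0, 0],
    [0, -0.098, -0.11, 0.066, 0, 0, 0],
    [0, -0.098, -0.11, 0.066, 0, 0, 0],
  ],
)

```text
time: 4.5
ee_pos: [0.6213, 0.1805, 0.0263]
eef_rot: [[-0.954, 0.301, 0.0], [0.301, 0.954, 0.0], [-0.0, 0.0, -1.0]]
force: [0.3, -0.4, 0.8]
gripper_width: 0.0004
finger_force: 0.0
```

```bash
cat > p.py <<'E'
import m; from m import *
t=np.array([.5827,.0356,-.2671]);ex=np.array([np.cos(t[2]),np.sin(t[2])]);ey=np.array([-ex[1],ex[0]])
for n,f in F.items():
    for k in("pan","scrubber","tin"):
        for r in manip.silhouettes(f,k):
            b=np.array(r["bbox"]);w=atz(f,*b[:2],.03)[:2]
            if np.hypot(*(w-[.59,.25]))<.11 and b[2]>25: print(n,k,round(r["confidence"],2),np.round(b),"z.03",w,((w-t[:2])@ex),((w-t[:2])@ey)); M[n,"pan"]=r["pixels"].astype(np.uint8);break
        else: continue
        break
x=fit("pan",lambda x:pan([x[0],x[1],.0834]),[.59,.23]);print("pan in trough",(x-t[:2])@ex,(x-t[:2])@ey)
e=manip.get_obs()["ee_pos"];print("tcp",e,(e[:2]-t[:2])@ex,(e[:2]-t[:2])@ey)
E
python3 p.py
```

```text
top trough trough 0.81 [263. 157.  82. 135.]
top pan pan 0.86 [143. 171.  55.  62.]
none top jar
none top tin
side trough trough 0.66 [294. 200. 109.  60.]
side pan pan 0.88 [267. 145.  43.  36.]
side jar jar 0.71 [322. 151.  21.  31.]
side tin tin 0.56 [214. 168.  20.  23.]
side pan 0.88 [267. 145.  43.  36.] z.03 [0.5408 0.3226] -0.11618118814431005 0.2657829776005601
pan [0.5484 0.3463] rms 2.564290447575918
pan in trough -0.1150842166308994 0.29068100236230665
tcp [0.6209 0.181  0.0264] -0.001484845784854659 0.15034003246033142
```

Run:
```python
from h import *
f=manip.grab_frame("side");g=manip.grab_frame("wrist")
a=cv2.resize(f["img"][80:240,180:380],(400,320));b=cv2.resize(g["img"],(400,300));b=cv2.copyMakeBorder(b,0,20,0,0,cv2.BORDER_CONSTANT)
save({"img":cv2.hconcat([a,b])},"s2.png")
```

```text
(no output)
```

View pics/s2.png

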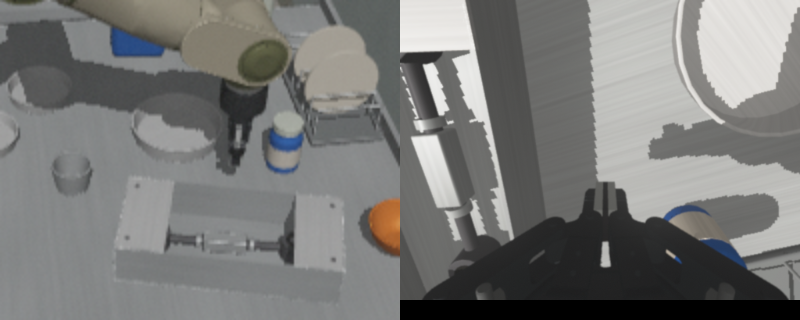

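The pan did not move. The fingers were still too high when they crossed its rim. I'll go back, settle lower inside the pan, then push.

drive_tool(
  increments=[
    [0, 0, 0, -0.04, 0, 0, 0],
    [0, 0, 0, -0.06, 0, 0, 0],
    [0, 0.03, 0.033, -0.06, 0, 0, 0],
    [0, 0.06, 0.067, -0.06, 0, 0, 0],
    [0, 0.091, 0.101, -0.06, 0, 0, 0],
    [0, 0.091, 0.101, -0.06, 0, 0, 0],
    [0, 0.091, 0.101, -0.06, 0, 0, 0],
    [0, 0.091, 0.101, -0.02, 0, 0, 0],
    [0, 0.091, 0.101, 0.0, 0, 0, 0],
    [0, 0.091, 0.101, 0.012, 0, 0, 0],
    [0, 0.091, 0.101, 0.012, 0, 0, 0],
    [0, 0.091, 0.101, 0.012, 0, 0, 0],
  ],
)

```text
time: 6.3
ee_pos: [0.5652, 0.304, 0.0149]
eef_rot: [[-0.954, 0.301, 0.001], [0.301, 0.954, 0.0], [-0.0, 0.0, -1.0]]
force: [1.0, -1.7, 1.0]
gripper_width: 0.0001
finger_force: 0.0
```

drive_tool(
  increments=[
    [0, -0.006, -0.007, 0, 0, 0, 0],
    [0, -0.012, -0.014, 0, 0, 0, 0],
    [0, -0.018, -0.021, 0, 0, 0, 0],
    [0, -0.024, -0.028, 0, 0, 0, 0],
    [0, -0.03, -0.035, 0, 0, 0, 0],
    [0, -0.036, -0.042, 0, 0, 0, 0],
    [0, -0.042, -0.049, 0, 0, 0, 0],
    [0, -0.048, -0.056, 0, 0, 0, 0],
    [0, -0.054, -0.063, 0, 0, 0, 0],
    [0, -0.06, -0.07, 0, 0, 0, 0],
    [0, -0.066, -0.077, 0, 0, 0, 0],
    [0, -0.072, -0.084, 0, 0, 0, 0],
    [0, -0.078, -0.091, 0, 0, 0, 0],
    [0, -0.084, -0.098, 0, 0, 0, 0],
    [0, -0.088, -0.102, 0, 0, 0, 0],
    [0, -0.088, -0.102, 0, 0, 0, 0],
    [0, -0.088, -0.102, 0, 0, 0, 0],
  ],
)

```text
time: 7.72
ee_pos: [0.6178, 0.1808, 0.0144]
eef_rot: [[-0.954, 0.301, -0.0], [0.301, 0.954, 0.0], [0.0, 0.0, -1.0]]
force: [0.4, -0.6, -0.3]
gripper_width: 0.0002
finger_force: 0.0
```

```bash
python3 p.py | tail -5
```

```text
side tin tin 0.85 [216. 167.  18.  18.]
side pan 0.89 [266. 145.  43.  34.] z.03 [0.5372 0.3254] -0.12040480942883888 0.26747127455171466
pan [0.547 0.344] rms 0.42267861449164845
pan in trough -0.11582245141112534 0.2880725634959554
tcp [0.6178 0.1809 0.0144] -0.004498201425927793 0.149442549571961
```

Run:
```python
from h import *
f=manip.grab_frame("side");g=manip.grab_frame("top")
a=cv2.resize(f["img"][80:240,180:380],(400,320));b=cv2.resize(g["img"][60:220,80:280],(400,320))
save({"img":cv2.hconcat([a,b])},"s3.png")
```

```text
(no output)
```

View pics/s3.png

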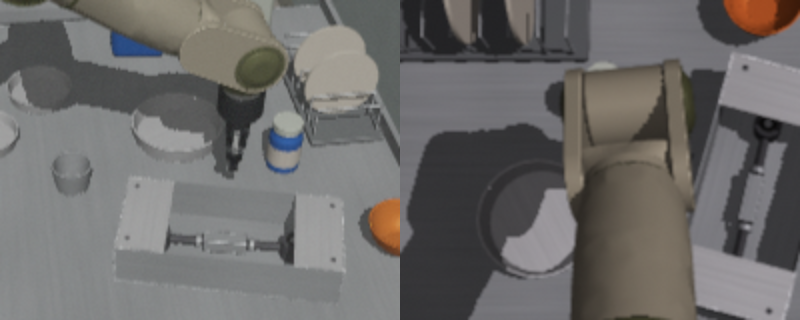

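Run:
```python
from h import *
e=manip.get_obs()["ee_pos"]
for n in("top","side"):
    f=manip.grab_frame(n);print(n,proj(f,[e,[.5652,.304,.015],[.549,.344,0],[.549,.344,.035],[.1,.1,0],[0,0,0]]).round(1))
    for r in manip.silhouettes(f,"pan"):
        p=np.argwhere(r["pixels"])[:,::-1];c=p.mean(0);print(r["confidence"],np.round(r["bbox"]),atz(f,*r["bbox"][:2],.03),p[p[:,1].argmax()],p[p[:,1].argmin()])
```

```text
top [[206.4 146.6]
 [163.5 164.5]
 [150.7 171. ]
 [147.7 168.9]
 [235.2 328.5]
 [271.3 364.9]]
0.82 [144. 170.  53.  62.] [0.54736158 0.35684262 0.03      ] [145 199] [146 139]
0.57 [ 91. 249.  46.  31.] [0.32671959 0.49727462 0.03      ] [ 70 262] [ 88 235]
0.37 [391. 271.  52.  48.] [ 0.25675939 -0.33826637  0.03      ] [410 293] [376 246]
side [[295.  172.7]
 [274.  151. ]
 [267.7 147.5]
 [268.1 140.2]
 [145.2 206. ]
 [112.2 232.3]]
0.82 [267. 146.  40.  31.] [0.5407431  0.31575802 0.03      ] [264 161] [259 128]
0.82 [172. 149.  33.  24.] [0.19840225 0.34030161 0.03      ] [166 160] [169 135]
0.67 [200. 123.  35.  26.] [0.30743916 0.48556158 0.03      ] [198 136] [198 113]
```

drive_tool(
  increments=[
    [0, 0, 0, 0.005, 0, 0, 0],
    [0, 0, 0, 0.01, 0, 0, 0],
    [0, 0, 0, 0.012, 0, 0, 0],
    [0, 0, 0, 0.012, 0, 0, 0],
  ],
)

```text
time: 9.2
ee_pos: [0.6172, 0.1809, 0.0014]
eef_rot: [[-0.954, 0.3, -0.002], [0.3, 0.954, -0.0], [0.002, -0.001, -1.0]]
force: [0.3, 0.2, -0.7]
gripper_width: 0.0002
finger_force: 0.0
```

Run:
```python
from h import *
e=manip.get_obs()["ee_pos"]
f=manip.grab_frame("side");u=proj(f,[e,e+[0,0,.02],e+[0,0,.1]]);print(e,u)
im=cv2.resize(f["img"][120:190,250:330],None,fx=7,fy=7,interpolation=cv2.INTER_NEAREST)
for a in u: cv2.circle(im,(int((a[0]+.5-250)*7),int((a[1]+.5-120)*7)),4,(255,0,0),-1)
save({"img":im},"s4.png")
```

```text
[0.61724411 0.1808927  0.00135725] [[294.58130492 175.388489  ]
 [295.05245997 171.21945307]
 [297.01950927 153.81393188]]
```

View pics/s4.png

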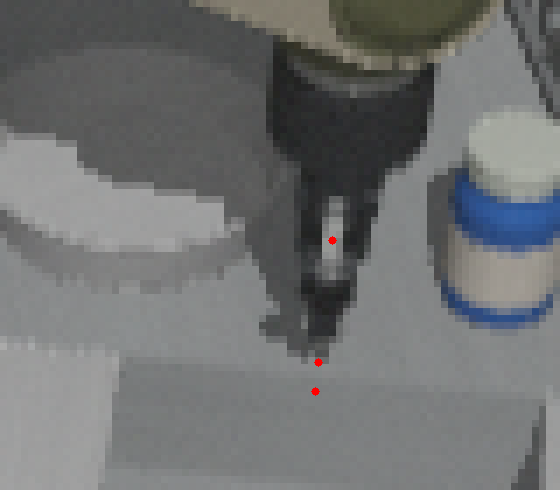

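The visible fingertip projects about 20 mm above the reported TCP, which explains why it passed over the rim. I'll touch down on the bench gently to measure the offset.

drive_tool(
  increments=[
    [0, 0, 0, 0.003, 0, 0, 0],
    [0, 0, 0, 0.006, 0, 0, 0],
    [0, 0, 0, 0.009, 0, 0, 0],
    [0, 0, 0, 0.012, 0, 0, 0],
    [0, 0, 0, 0.012, 0, 0, 0],
  ],
)

```text
time: 9.67
ee_pos: [0.6174, 0.1809, -0.0104]
eef_rot: [[-0.954, 0.3, -0.001], [0.3, 0.954, -0.0], [0.001, -0.0, -1.0]]
force: [-0.9, -0.1, -0.4]
gripper_width: -0.0004
finger_force: 0.0
```

drive_tool(
  increments=[
    [0, 0, 0, 0.002, 0, 0, 0],
    [0, 0, 0, 0.004, 0, 0, 0],
    [0, 0, 0, 0.006, 0, 0, 0],
    [0, 0, 0, 0.006, 0, 0, 0],
  ],
)

```text
time: 10.0
ee_pos: [0.6175, 0.1809, -0.0161]
eef_rot: [[-0.954, 0.3, -0.001], [0.3, 0.954, -0.0], [0.001, -0.0, -1.0]]
force: [-0.7, -0.6, -0.3]
gripper_width: 0.0001
finger_force: 0.0
```

drive_tool(
  increments=[
    [0, 0, 0, 0.001, 0, 0, 0],
    [0, 0, 0, 0.002, 0, 0, 0],
    [0, 0, 0, 0.003, 0, 0, 0],
    [0, 0, 0, 0.004, 0, 0, 0],
    [0, 0, 0, 0.005, 0, 0, 0],
    [0, 0, 0, 0.005, 0, 0, 0],
  ],
)

```text
time: 10.5
ee_pos: [0.6177, 0.1809, -0.0209]
eef_rot: [[-0.954, 0.3, -0.0], [0.3, 0.954, -0.0], [0.0, -0.0, -1.0]]
force: [1.2, 0.1, -0.4]
gripper_width: -0.0004
finger_force: 0.0
```

drive_tool(
  increments=[
    [0, 0, 0, 0.001, 0, 0, 0],
    [0, 0, 0, 0.002, 0, 0, 0],
    [0, 0, 0, 0.003, 0, 0, 0],
    [0, 0, 0, 0.004, 0, 0, 0],
    [0, 0, 0, 0.005, 0, 0, 0],
    [0, 0, 0, 0.005, 0, 0, 0],
  ],
)

```text
time: 11.0
ee_pos: [0.6176, 0.1809, -0.0259]
eef_rot: [[-0.954, 0.3, -0.0], [0.3, 0.954, -0.0], [0.0, -0.0, -1.0]]
force: [0.3, 0.8, -0.2]
gripper_width: 0.0001
finger_force: 0.0
```

Run:
```python
from h import *
o=manip.get_obs();e=o["ee_pos"]
f=manip.grab_frame("side");u=proj(f,[e,e+[0,0,.02],e+[0,0,.0259]]);print(e,u.round(1),o["force"],o["joint_efforts"])
print(f["img"][158:184,284:304].mean(2).astype(int))
```

```text
[ 0.61763881  0.18092831 -0.02586589] [[294.1 180.9]
 [294.5 176.9]
 [294.7 175.6]] [ 0.34038534  0.78030586 -0.19488751] [-6.50947768e-03 -5.75112283e+01 -2.21260250e+01 -7.51395396e-05
 -3.08366306e-02  1.81086165e-05]
[[106  75  77  77  78  78  77  76  50  36  36  63 150 149  93  48  42  47
   97 134]
 [134 104  78  80  77  79  79  77  46  42  36  75 149 151  67  41  41  43
  112 137]
 [136 132 106  80  76  76  75  75  42  36  40 102 150 152  58  38  35  41
  118 133]
 [136 133 133  79  75  77  78  73  47  43  37 124 152 151  47  45  45  43
  132 131]
 [135 134 134 107  79  78  77  79  61  68  52 131 152 151  70  60  41  66
  130 134]
 [135 135 133 134  78  79  79  77  64  81  68 124 136 127  74  66  80 109
  131 133]
 [135 135 134 135  78  78  78  74  60  56  71 112 126 112  71  64 102 132
  134 129]
 [135 136 133 133  80  76  78  78  54  55  79 124 141 129  77  65  96 130
  131 131]
 [136 136 137 133 108  77  78  79  48  44  51  69  71  63  43  53 120 131
  134 133]
 [136 135 135 134 135 106  81  78  45  36  37  44  45  40  36  54 133 134
  133 135]
 [136 135 135 134 133 120  80
[... 631 characters left out ...]
 127 125
  128 125]
 [123 122 124 121 122 123 125 124 124 126 124 125 126 124 126 126 127 124
  126 125]
 [123 122 122 123 123 122 122 124 124 123 126 123 124 125 127 125 126 124
  124 125]
 [123 122 122 124 123 123 123 124 125 122 125 124 125 125 124 124 126 126
  127 127]
 [124 123 125 123 123 124 124 124 122 123 124 126 125 125 127 126 125 126
  125 128]
 [124 123 124 123 124 124 122 125 124 126 125 127 126 125 125 125 126 127
  126 125]
 [123 123 124 124 124 123 125 125 127 123 126 126 126 124 125 124 125 127
  127 126]
 [122 124 125 125 125 125 125 125 125 125 126 128 124 126 127 127 125 127
  127 127]
 [123 124 124 125 125 125 124 126 125 125 125 126 127 128 127 128 127 126
  128 125]]
```

drive_tool(
  increments=[
    [0, 0, 0, -0.04, 0, 0, 0],
    [0, 0, 0, -0.08, 0, 0, 0],
    [0, 0, 0, -0.11, 0, 0, 0],
    [0, 0, 0, -0.11, 0, 0, 0],
    [0, 0, 0, -0.11, 0, 0, 0],
  ],
)

```text
time: 11.47
ee_pos: [0.6187, 0.1811, 0.0862]
eef_rot: [[-0.954, 0.3, 0.004], [0.3, 0.954, 0.0], [-0.003, 0.001, -1.0]]
force: [0.2, -0.7, -1.0]
gripper_width: -0.0002
finger_force: 0.0
```

Run:
```python
from h import *
o=manip.get_obs();e=o["ee_pos"];R=o["eef_rot"]
f=manip.grab_frame("side");g=manip.grab_frame("wrist")
P=[e,e+[0,0,.02],e+[0,0,.04],e+[0,0,.1]];u=proj(f,P);print(e,u.round(1))
Tc=np.array(g["world_from_camera"]);print("cam in tool",R.T@(Tc[:3,3]-e));print(R.T@Tc[:3,:3]);print(proj(g,P[:3]+[[.6083,.2049,0]]))
im=cv2.resize(f["img"][90:190,250:330],None,fx=5,fy=5,interpolation=cv2.INTER_NEAREST)
for a in u: cv2.circle(im,(int((a[0]+.5-250)*5),int((a[1]+.5-90)*5)),3,(255,0,0),-1)
w=np.ascontiguousarray(g["img"])
for a in proj(g,P[:2]): cv2.circle(w,tuple(int(v) for v in a.round()),3,(255,0,0),-1)
w=cv2.resize(w,(400,300));w=cv2.copyMakeBorder(w,0,200,0,0,cv2.BORDER_CONSTANT)
save({"img":cv2.hconcat([im,w])},"s5.png")
```

```text
[0.61865081 0.18106825 0.08624856] [[297.  157.1]
 [297.5 152.6]
 [298.1 148.1]
 [299.7 133.9]]
cam in tool [ 0.08525106 -0.00025137 -0.18026747]
[[ 5.96499721e-04 -9.46445261e-01 -3.22863767e-01]
 [ 9.99998783e-01  1.02999912e-03 -1.17182178e-03]
 [ 1.44161457e-03 -3.22862675e-01  9.46444724e-01]]
[[263.0985689  220.65228083]
 [263.16812978 234.30819149]
 [263.25409729 251.18498371]
 [283.14697713 166.22790242]]
```

View pics/s5.png

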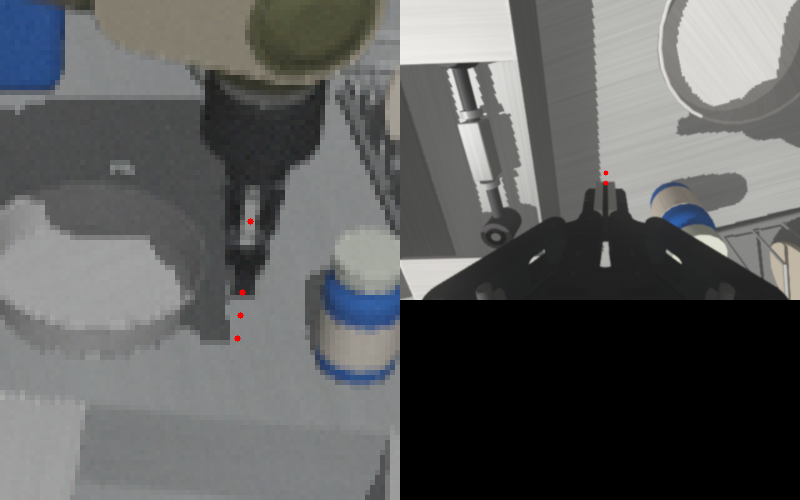

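Run:
```python
from h import *
np.set_printoptions(precision=4,suppress=True)
g=manip.grab_frame("wrist")
B=np.linspace(0,2*np.pi,60)
print("jar top/base proj",proj(g,[[.725,.2415,.1],[.725,.2415,0]]).round(1))
rim=proj(g,np.c_[.549+.085*np.cos(B),.344+.085*np.sin(B),0*B+.035])
print("pan rim bbox proj",rim.min(0),rim.max(0))
ex=np.array([np.cos(-.2671),np.sin(-.2671)]);ey=np.array([-ex[1],ex[0]]);t=np.array([.5827,.0356])
c=[np.r_[t+a*ex+b*ey,.076] for a in(-.1,.1) for b in(-.083,.083)];pc=proj(g,c);print("opening outer corners",pc)
for l in("jar","pan","trough","link"):
    for r in manip.look_for(g,l)[:2]: b=np.array(r["bbox"]);print(l,round(r["confidence"],2),b[:2]-b[2:]/2,b[:2]+b[2:]/2)
w=np.ascontiguousarray(g["img"])
for a in np.vstack([rim,pc]): cv2.circle(w,tuple(int(v) for v in a.round()),2,(255,0,0),-1)
save({"img":w},"w1.png")
```

```text
jar top/base proj [[383.  331.1]
 [345.8 257.1]]
pan rim bbox proj [330.2792 -96.8647] [568.0878 162.2927]
opening outer corners [[-109.6347   89.0897]
 [ 151.1075   78.6589]
 [  -2.0214  334.7564]
 [ 189.6657  329.278 ]]
jar 0.96 [319.7  234.35] [421.9  332.85]
pan 0.82 [329.6   -0.05] [512.   159.65]
pan 0.23 [49.4 81.8] [153.6 318.6]
trough 0.87 [0.6 0.7] [206.2 383.7]
trough 0.35 [320.65 233.75] [422.55 334.05]
link 0.59 [44.75 76.75] [156.05 319.65]
```

View pics/w1.png

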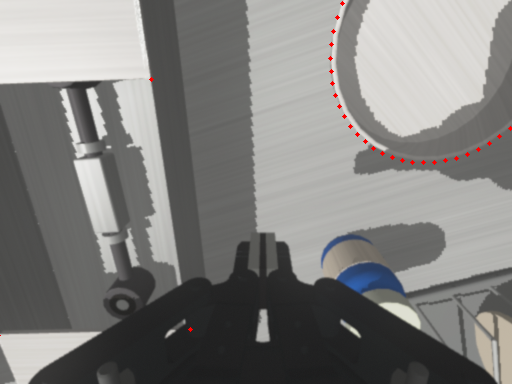

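In the wrist view the projected pan rim and trough corner match the picture, so the camera calibration is good. The closed fingertips appear 35–40 mm behind the reported TCP. I'll enter the pan again and feel for its floor to get the real offset.

drive_tool(
  increments=[
    [0, 0.03, 0.033, 0, 0, 0, 0],
    [0, 0.06, 0.067, 0, 0, 0, 0],
    [0, 0.088, 0.101, 0, 0, 0, 0],
    [0, 0.088, 0.101, 0, 0, 0, 0],
    [0, 0.088, 0.101, 0, 0, 0, 0],
    [0, 0.088, 0.101, 0.04, 0, 0, 0],
    [0, 0.088, 0.101, 0.08, 0, 0, 0],
    [0, 0.088, 0.101, 0.105, 0, 0, 0],
    [0, 0.088, 0.101, 0.105, 0, 0, 0],
    [0, 0.088, 0.101, 0.108, 0, 0, 0],
    [0, 0.088, 0.101, 0.111, 0, 0, 0],
    [0, 0.088, 0.101, 0.111, 0, 0, 0],
  ],
)

```text
time: 12.82
ee_pos: [0.5654, 0.3036, -0.025]
eef_rot: [[-0.954, 0.301, 0.003], [0.301, 0.954, 0.001], [-0.002, 0.002, -1.0]]
force: [0.3, -0.6, 1.5]
gripper_width: 0.0002
finger_force: 0.0
```

```bash
python3 -c "
from bench import manip
print(manip.grip_depth, [a for a in dir(manip) if a[0]!='_'])"
```

```text
0.0187 ['PlanningError', 'get_obs', 'grab_frame', 'grip_depth', 'hand_in', 'look_for', 'silhouettes']
```

drive_tool(
  increments=[
    [0, 0, 0, 0.001, 0, 0, 0],
    [0, 0, 0, 0.002, 0, 0, 0],
    [0, 0, 0, 0.003, 0, 0, 0],
    [0, 0, 0, 0.004, 0, 0, 0],
    [0, 0, 0, 0.005, 0, 0, 0],
    [0, 0, 0, 0.006, 0, 0, 0],
    [0, 0, 0, 0.006, 0, 0, 0],
  ],
)

```text
time: 13.4
ee_pos: [0.564, 0.3037, -0.0329]
eef_rot: [[-0.954, 0.3, -0.0], [0.3, 0.954, -0.0], [0.0, -0.0, -1.0]]
force: [0.5, -0.3, 0.1]
gripper_width: 0.0002
finger_force: 0.0
```

drive_tool(
  increments=[
    [0, 0, 0, -0.005, 0, 0, 0],
    [0, -0.006, -0.007, -0.006, 0, 0, 0],
    [0, -0.012, -0.014, -0.006, 0, 0, 0],
    [0, -0.018, -0.021, -0.006, 0, 0, 0],
    [0, -0.024, -0.028, -0.006, 0, 0, 0],
    [0, -0.03, -0.035, -0.006, 0, 0, 0],
    [0, -0.036, -0.042, -0.006, 0, 0, 0],
    [0, -0.042, -0.049, -0.006, 0, 0, 0],
    [0, -0.048, -0.056, -0.006, 0, 0, 0],
    [0, -0.054, -0.063, -0.006, 0, 0, 0],
    [0, -0.06, -0.07, -0.006, 0, 0, 0],
    [0, -0.066, -0.077, -0.006, 0, 0, 0],
    [0, -0.072, -0.084, -0.006, 0, 0, 0],
    [0, -0.078, -0.091, -0.006, 0, 0, 0],
    [0, -0.084, -0.098, -0.006, 0, 0, 0],
    [0, -0.084, -0.098, -0.006, 0, 0, 0],
  ],
)

```text
time: 14.73
ee_pos: [0.6157, 0.1827, -0.0268]
eef_rot: [[-0.953, 0.301, 0.0], [0.301, 0.953, -0.001], [-0.001, -0.001, -1.0]]
force: [0.2, -0.1, 0.7]
gripper_width: -0.0002
finger_force: 0.0
```

```bash
python3 p.py | tail -5
```

```text
none side tin
side pan 0.83 [285. 160.  43.  32.] z.03 [0.5924 0.2356] -0.04346599391403198 0.1954993663892659
pan [0.5918 0.2437] rms 2.214582327736777
pan in trough -0.046167933317120165 0.20316256275155228
tcp [ 0.6149  0.185  -0.0266] -0.008394426655273589 0.15262200944636245
```

drive_tool(
  increments=[
    [0, -0.006, -0.006, 0, 0, 0, 0],
    [0, -0.012, -0.012, 0, 0, 0, 0],
    [0, -0.018, -0.018, 0, 0, 0, 0],
    [0, -0.024, -0.024, 0, 0, 0, 0],
    [0, -0.029, -0.029, 0, 0, 0, 0],
    [0, -0.031, -0.032, 0, 0, 0, 0],
    [0, -0.031, -0.032, 0, 0, 0, 0],
  ],
)

```text
time: 16.32
ee_pos: [0.6389, 0.1481, -0.0231]
eef_rot: [[-0.954, 0.299, 0.011], [0.299, 0.954, 0.005], [-0.009, 0.008, -1.0]]
force: [9.5, 19.9, 13.3]
gripper_width: -0.0
finger_force: 0.8
```

```bash
python3 p.py | tail -5
```

```text
side tin tin 0.78 [216. 167.  20.  21.]
side pan 0.6 [290. 163.  46.  24.] z.03 [0.6045 0.217 ] -0.026835684222570162 0.18074370700068354
pan [0.6097 0.2133] rms 3.684778794867179
pan in trough -0.020888247588315603 0.1785329556183505
tcp [ 0.639   0.1476 -0.0227] 0.024787412164673204 0.12290812585947422
```

drive_tool(
  increments=[
    [0, 0.008, 0.01, 0, 0, 0, 0],
    [0, 0.015, 0.025, 0, 0, 0, 0],
    [0, 0.015, 0.03, -0.02, 0, 0, 0],
    [0, 0.015, 0.03, -0.06, 0, 0, 0],
    [0, 0.015, 0.03, -0.1, 0, 0, 0],
    [0, 0.03, 0.03, -0.14, 0, 0, 0],
    [0.085, 0.06, 0, -0.2, 0, 0, 0],
    [0.085, 0.1, -0.04, -0.22, 0, 0, 0],
    [0.085, 0.12, -0.08, -0.22, 0, 0, 0],
    [0.085, 0.12, -0.08, -0.22, 0, 0, 0],
    [0.085, 0.12, -0.08, -0.22, 0, 0, 0],
  ],
)

```text
time: 18.23
ee_pos: [0.4934, 0.1021, 0.1957]
eef_rot: [[-0.953, 0.302, 0.002], [0.302, 0.953, -0.001], [-0.002, -0.001, -1.0]]
force: [-0.3, -0.5, 0.4]
gripper_width: 0.0605
finger_force: 0.0
```

Run:
```python
import m; from m import *
t=np.array([.5827,.0356,-.2671]);ex=np.array([np.cos(t[2]),np.sin(t[2])]);ey=np.array([-ex[1],ex[0]])
F["wrist"]=manip.grab_frame("wrist")
for n,f in F.items():
    M.pop((n,"pan"),0)
    for l in("pan","link"):
        for r in manip.silhouettes(f,l)[:4]:
            b=np.array(r["bbox"]);w=atz(f,*b[:2],.018)[:2];print(n,l,round(r["confidence"],2),np.round(b),w,(w-t[:2])@ex,(w-t[:2])@ey)
            if l=="pan" and np.hypot(*(w-[.61,.2]))<.06: M[n,"pan"]=r["pixels"].astype(np.uint8)
print([k for k in M if k[1]=="pan"])
x=fit("pan",lambda x:pan([x[0],x[1],.085]),[.6,.21]);print("pan in trough",(x-t[:2])@ex,(x-t[:2])@ey)
w=np.hstack([cv2.resize(F["wrist"]["img"],(400,300)),cv2.resize(F["top"]["img"][60:240,100:340],(400,300))]);save({"img":w},"w2.png")
```

```text
top trough trough 0.74 [258. 157.  87. 133.]
none top pan
top jar jar 0.82 [184. 108.  27.  31.]
top tin tin 0.89 [184. 241.  17.  20.]
side trough trough 0.57 [295. 200. 109.  61.]
none side pan
side jar jar 0.81 [323. 153.  20.  36.]
side tin tin 0.83 [217. 168.  23.  22.]
top pan 0.88 [ 91. 258.  45.  49.] [0.3007 0.4991] -0.39430825444592527 0.3726166383194405
top pan 0.88 [135. 297.  52.  47.] [0.193  0.3768] -0.4659091171481783 0.22626222277274796
top link 0.5 [258. 154.  26.  69.] [0.5954 0.0309] 0.013472765002232422 -0.001210281886680542
side pan 0.86 [291. 163.  48.  25.] [0.6143 0.2282] -0.020407613378252372 0.19411612881704637
side pan 0.61 [199. 124.  32.  21.] [0.3026 0.4925] -0.3907649945194827 0.36677256154343696
side link 0.78 [293. 203.  62.  15.] [0.5803 0.0339] -0.001905470771037081 -0.002314486057923828
wrist pan 0.67 [361. 215. 125. 114.] [0.6107 0.2114] -0.01941849952354664 0.17699917771272097
wrist link 0.75 [241. 244.  33. 136.] [0.6043 0.0385] 0.020062712620461064 0.008446170544149529
wrist link 0.21 [217. 224. 163. 257.] [0.564  0.0173] -0.013175027960236315 -0.022558934486236866
[('side', 'pan'), ('wrist', 'pan')]
pan [0.6078 0.205 ] rms 3.299107700565745
pan in trough -0.02049314167249187 0.17004107285612718
```

View pics/w2.png

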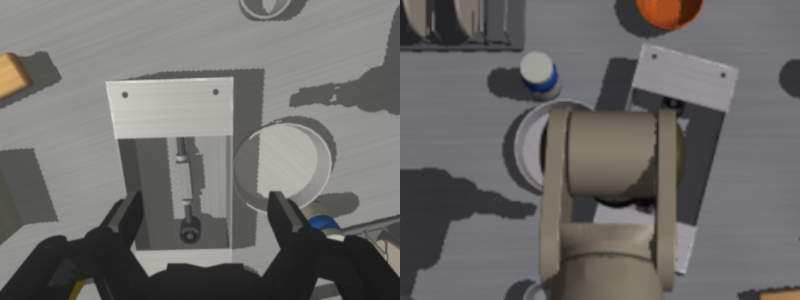

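The pan now rests against the trough wall near its middle, at about (-0.02, 0.170) in the trough frame. In the wrist view the link's sleeve is near pixel (235,230) and its visible eye near (242,296). I'll locate the sleeve precisely.

```bash
cat > l.py <<'E'
from h import *
np.set_printoptions(precision=4,suppress=True,linewidth=150)
t=np.array([.5827,.0356,-.2671]);ex=np.array([np.cos(t[2]),np.sin(t[2])]);ey=np.array([-ex[1],ex[0]])
f=manip.grab_frame("wrist")
r=max(manip.silhouettes(f,"link"),key=lambda r:r["confidence"]);p=r["pixels"];print(r["confidence"],r["bbox"])
g=f["img"].mean(2)
for v in range(0,384,6):
    c=np.where(p[v])[0]
    if len(c)>2:
        w=atz(f,c.mean()+.5,v+.5,.026);q=w[:2]-t[:2];a,b=atz(f,c.min(),v,.022),atz(f,c.max()+1,v,.022)
        print(v,c.min(),c.max(),"tr x %.3f y %.4f  width %.3f bright %d"%(q@ex,q@ey,np.hypot(*(a-b)[:2]),g[v,c].mean()))
E
python3 l.py
```

```text
0.66 [239.7, 243.8, 32.7, 137.2]
180 226 236 tr x -0.079 y 0.0030  width 0.014 bright 81
186 227 236 tr x -0.070 y 0.0031  width 0.013 bright 78
192 227 237 tr x -0.062 y 0.0031  width 0.015 bright 79
198 225 241 tr x -0.054 y 0.0038  width 0.023 bright 80
204 226 243 tr x -0.045 y 0.0052  width 0.024 bright 120
210 225 243 tr x -0.036 y 0.0040  width 0.026 bright 132
216 225 244 tr x -0.027 y 0.0040  width 0.027 bright 136
222 226 246 tr x -0.018 y 0.0055  width 0.029 bright 133
228 227 245 tr x -0.009 y 0.0049  width 0.026 bright 136
234 228 246 tr x -0.000 y 0.0056  width 0.027 bright 135
240 228 246 tr x 0.009 y 0.0050  width 0.027 bright 138
246 229 247 tr x 0.019 y 0.0058  width 0.027 bright 137
252 230 246 tr x 0.029 y 0.0052  width 0.024 bright 143
258 232 246 tr x 0.038 y 0.0060  width 0.022 bright 129
264 236 245 tr x 0.048 y 0.0075  width 0.015 bright 76
270 237 245 tr x 0.059 y 0.0076  width 0.013 bright 73
276 237 248 tr x 0.069 y 0.0091  width 0.018 bright 73
282 233 255 tr x 0.080 y 0.0107  width 0.034 bright 59
288 232 256 tr x 0.090 y 0.0101  width 0.038 bright 49
294 231 256 tr x 0.101 y 0.0087  width 0.039 bright 70
300 230 256 tr x 0.112 y 0.0073  width 0.041 bright 56
306 232 254 tr x 0.123 y 0.0067  width 0.036 bright 48
312 242 245 tr x 0.135 y 0.0068  width 0.006 bright 69
```

drive_tool(
  increments=[
    [0.085, -0.035, -0.01, 0.02, 0, 0, -2],
    [0.085, -0.07, -0.02, 0.04, 0, 0, -4],
    [0.085, -0.099, -0.032, 0.07, 0, 0, -4.6],
    [0.085, -0.099, -0.032, 0.07, 0, 0, -4.6],
    [0.085, -0.099, -0.032, 0.07, 0, 0, -4.6],
    [0.085, -0.099, -0.032, 0.07, 0, 0, -4.6],
  ],
)

```text
time: 19.98
ee_pos: [0.5811, 0.045, 0.1239]
eef_rot: [[-0.975, 0.223, 0.0], [0.223, 0.975, 0.0], [-0.0, 0.0, -1.0]]
force: [0.2, -0.7, 0.6]
gripper_width: 0.0847
finger_force: 0.0
```

```bash
python3 l.py
python3 - <<'E'
from bench import manip
o=manip.get_obs();print(o["joint_positions"],o["gripper_width"])
E
```

```text
0.62 [258.4, 180.2, 35.0, 215.4]
78 250 269 tr x -0.100 y 0.0022  width 0.019 bright 84
84 252 265 tr x -0.095 y 0.0015  width 0.013 bright 87
90 252 265 tr x -0.089 y 0.0017  width 0.013 bright 87
96 252 265 tr x -0.084 y 0.0019  width 0.013 bright 86
102 252 265 tr x -0.079 y 0.0022  width 0.013 bright 85
108 252 265 tr x -0.073 y 0.0024  width 0.014 bright 85
114 252 265 tr x -0.068 y 0.0026  width 0.014 bright 85
120 252 265 tr x -0.062 y 0.0028  width 0.014 bright 84
126 251 266 tr x -0.056 y 0.0030  width 0.016 bright 86
132 248 269 tr x -0.050 y 0.0033  width 0.022 bright 153
138 249 267 tr x -0.045 y 0.0030  width 0.019 bright 104
144 246 270 tr x -0.039 y 0.0032  width 0.025 bright 153
150 246 270 tr x -0.033 y 0.0035  width 0.025 bright 155
156 246 270 tr x -0.027 y 0.0037  width 0.026 bright 155
162 247 270 tr x -0.020 y 0.0044  width 0.025 bright 154
168 247 270 tr x -0.014 y 0.0047  width 0.025 bright 154
174 247 269 tr x -0.008 y 0.0044  width 0.024 bright 157
180 247 269 tr x -0.001 y 0.0047  width 0.024 bright 157
186 247 268 tr x 0.005 y 0.0044  width 0.023 bright 15
[... 304 characters left out ...]
y 0.0065  width 0.014 bright 84
228 252 264 tr x 0.054 y 0.0068  width 0.015 bright 83
234 252 264 tr x 0.062 y 0.0071  width 0.015 bright 83
240 253 264 tr x 0.069 y 0.0079  width 0.014 bright 80
246 248 269 tr x 0.077 y 0.0082  width 0.025 bright 71
252 243 273 tr x 0.085 y 0.0080  width 0.036 bright 59
258 242 274 tr x 0.092 y 0.0083  width 0.038 bright 60
264 241 274 tr x 0.100 y 0.0080  width 0.040 bright 73
270 241 275 tr x 0.109 y 0.0089  width 0.041 bright 58
276 242 274 tr x 0.117 y 0.0092  width 0.039 bright 63
282 245 271 tr x 0.125 y 0.0095  width 0.032 bright 55
[-1.23028347e-01  4.94860320e-01  1.41334909e+00  1.39931032e-04
  1.23107721e+00 -1.47015170e+00] 0.08501724147432539
```

drive_tool(
  increments=[
    [0.085, 0.006, -0.004, 0.03, 0, 0, 0],
    [0.085, 0.006, -0.004, 0.06, 0, 0, 0],
    [0.085, 0.006, -0.004, 0.09, 0, 0, 0],
    [0.085, 0.006, -0.004, 0.12, 0, 0, 0],
    [0.085, 0.006, -0.004, 0.14, 0, 0, 0],
    [0.085, 0.006, -0.004, 0.148, 0, 0, 0],
    [0.085, 0.006, -0.004, 0.154, 0, 0, 0],
    [0.085, 0.006, -0.004, 0.154, 0, 0, 0],
  ],
)

```text
time: 20.75
ee_pos: [0.5746, 0.042, -0.0301]
eef_rot: [[-0.975, 0.222, 0.001], [0.222, 0.975, -0.001], [-0.001, -0.0, -1.0]]
force: [-0.1, -2.2, -1.2]
gripper_width: 0.085
finger_force: 0.0
```

drive_tool(
  increments=[
    [0.015, 0, 0, 0, 0, 0, 0],
    [0.015, 0, 0, 0, 0, 0, 0],
    [0.015, 0, 0, 0, 0, 0, 0],
    [0.015, 0, 0, 0, 0, 0, 0],
    [0.015, 0, 0, 0, 0, 0, 0],
    [0.015, 0, 0, 0, 0, 0, 0],
    [0.015, 0, 0, 0, 0, 0, 0],
    [0.015, 0, 0, 0, 0, 0, 0],
    [0.015, 0, 0, 0, 0, 0, 0],
    [0.015, 0, 0, 0, 0, 0, 0],
  ],
  grip_force=90,
)

```text
time: 21.58
ee_pos: [0.5748, 0.0421, -0.0298]
eef_rot: [[-0.975, 0.223, 0.001], [0.223, 0.975, -0.0], [-0.001, 0.0, -1.0]]
force: [-1.2, -0.3, 5.8]
gripper_width: 0.0225
finger_force: 89.5
```

drive_tool(
  increments=[
    [0.015, 0, 0, -0.004, 0, 0, 0],
    [0.015, 0, 0, -0.01, 0, 0, 0],
    [0.015, 0, 0, -0.012, 0, 0, 0],
    [0.015, 0.008, 0, -0.012, 0, 0, 0],
    [0.015, 0.016, 0, -0.012, 0, 0, 0],
    [0.015, 0.023, 0, -0.012, 0, 0, 0],
    [0.015, 0.023, 0, -0.012, 0, 0, 0],
    [0.015, 0.023, 0, -0.012, 0, 0, 0],
  ],
)

```text
time: 22.25
ee_pos: [0.5518, 0.0473, -0.0185]
eef_rot: [[-0.975, 0.222, -0.0], [0.222, 0.975, 0.0], [0.0, -0.0, -1.0]]
force: [0.2, -0.7, -3.6]
gripper_width: 0.0224
finger_force: 88.3
```

Run:
```python
from h import *
f=manip.grab_frame("wrist");w=cv2.resize(f["img"],(400,300));g=manip.grab_frame("side")["img"][150:260,220:370]
save({"img":np.hstack([w,cv2.resize(g,(400,300))])},"w3.png")
```

```text
(no output)
```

View pics/w3.png

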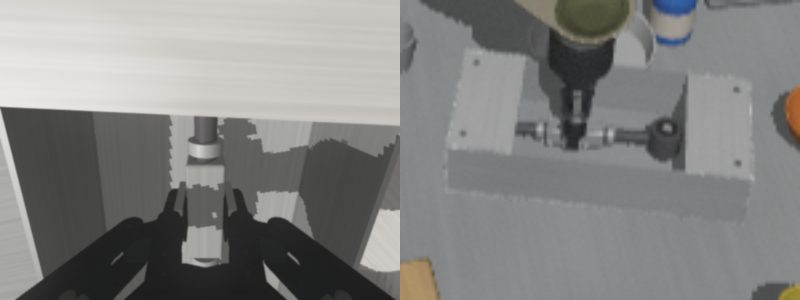

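The link is held by its sleeve, and the far eye is clear of the far cover's edge. Now I'll tilt it with the far end up, pivoting about the sleeve.

drive_tool(
  increments=[
    [0.015, -0.0022, 0, -0.004, 0, -2.5, 0],
    [0.015, -0.0045, 0, -0.008, 0, -5, 0],
    [0.015, -0.0068, 0, -0.012, 0, -7.5, 0],
    [0.015, -0.009, 0, -0.0165, 0, -10, 0],
    [0.015, -0.0112, 0, -0.023, 0, -12.5, 0],
    [0.015, -0.0135, 0, -0.029, 0, -15, 0],
    [0.015, -0.0135, 0, -0.029, 0, -15, 0],
    [0.015, -0.0135, 0, -0.029, 0, -15, 0],
  ],
)

```text
time: 23.02
ee_pos: [0.5652, 0.0442, 0.0105]
eef_rot: [[-0.942, 0.223, 0.252], [0.215, 0.975, -0.057], [-0.258, -0.0, -0.966]]
force: [1.5, -0.7, -4.2]
gripper_width: 0.0224
finger_force: 88.4
```

drive_tool(
  increments=[
    [0.015, -0.0036, 0, -0.0053, 0, -2.5, 0],
    [0.015, -0.0072, 0, -0.0107, 0, -5, 0],
    [0.015, -0.0108, 0, -0.016, 0, -7.5, 0],
    [0.015, -0.0143, 0, -0.0213, 0, -10, 0],
    [0.015, -0.0179, 0, -0.0267, 0, -12.5, 0],
    [0.015, -0.0215, 0, -0.032, 0, -15, 0],
    [0.015, -0.0215, 0, -0.032, 0, -15, 0],
    [0.015, -0.0215, 0, -0.032, 0, -15, 0],
    [0.015, -0.0215, 0, -0.032, 0, -15, 0],
  ],
)

```text
time: 23.77
ee_pos: [0.5776, 0.0412, 0.0465]
eef_rot: [[-0.845, 0.223, 0.486], [0.193, 0.975, -0.111], [-0.499, -0.0, -0.867]]
force: [0.2, -0.6, -4.7]
gripper_width: 0.0223
finger_force: 88.6
```

drive_tool(
  increments=[
    [0.015, -0.012, 0, 0.007, 0, 0, 0],
    [0.015, -0.024, 0, 0.014, 0, 0, 0],
    [0.015, -0.036, 0, 0.021, 0, 0, 0],
    [0.015, -0.048, 0, 0.028, 0, 0, 0],
    [0.015, -0.0606, 0, 0.035, 0, 0, 0],
    [0.015, -0.0606, 0, 0.035, 0, 0, 0],
    [0.015, -0.0606, 0, 0.035, 0, 0, 0],
    [0.015, -0.0706, 0, 0.018, 0, 0, 0],
    [0.015, -0.0806, 0, 0.0, 0, 0, 0],
    [0.015, -0.0906, 0, -0.017, 0, 0, 0],
    [0.015, -0.1006, 0, -0.034, 0, 0, 0],
    [0.015, -0.1206, 0, -0.069, 0, 0, 0],
    [0.015, -0.1406, 0, -0.104, 0, 0, 0],
    [0.015, -0.1406, 0, -0.104, 0, 0, 0],
    [0.015, -0.1406, 0, -0.104, 0, 0, 0],
  ],
)

```text
time: 25.02
ee_pos: [0.6456, 0.0261, 0.2091]
eef_rot: [[-0.843, 0.222, 0.49], [0.193, 0.975, -0.111], [-0.503, 0.001, -0.865]]
force: [0.4, -0.4, -4.9]
gripper_width: 0.0224
finger_force: 89.1
```

drive_tool(
  increments=[
    [0.015, 0.0044, 0.0166, -0.0025, 0, 0, 0],
    [0.015, 0.0087, 0.0332, -0.005, 0, 0, 0],
    [0.015, 0.0131, 0.0498, -0.0075, 0, 0, 0],
    [0.015, 0.0174, 0.0664, -0.01, 0, 0, 0],
    [0.015, 0.0218, 0.083, -0.0125, 0, 0, 0],
    [0.015, 0.0261, 0.0996, -0.015, 0, 0, 0],
    [0.015, 0.0305, 0.1162, -0.0175, 0, 0, 0],
    [0.015, 0.0348, 0.1328, -0.02, 0, 0, 0],
    [0.015, 0.0392, 0.1494, -0.0225, 0, 0, 0],
    [0.015, 0.042, 0.16, -0.024, 0, 0, 0],
    [0.015, 0.0435, 0.166, -0.025, 0, 0, 0],
    [0.015, 0.0435, 0.166, -0.025, 0, 0, 0],
    [0.015, 0.0435, 0.166, -0.025, 0, 0, 0],
    [0.015, 0.0435, 0.166, -0.025, 0, 0, 0],
  ],
)

```text
time: 26.18
ee_pos: [0.6334, 0.1981, 0.2067]
eef_rot: [[-0.845, 0.223, 0.487], [0.193, 0.975, -0.112], [-0.499, -0.0, -0.866]]
force: [-0.9, 0.5, -3.8]
gripper_width: 0.0226
finger_force: 89.1
```

Run:
```python
from h import *
np.set_printoptions(precision=3,suppress=True)
o=manip.get_obs();e=o["ee_pos"];c=e-.052*o["eef_rot"][:,2];print("link c",c,o["gripper_width"],o["finger_force"])
ax=-o["eef_rot"][:,0];T=np.array([.608,.205])
for n in("side","top","wrist"):
    f=manip.grab_frame(n);print(n,"proj c,tips",proj(f,[c,c+.13*ax,c-.13*ax]).round(0).tolist())
    for l in("link","pan","jar","tin"):
        for r in manip.look_for(f,l)[:3]:
            b=np.array(r["bbox"]);print(l,round(r["confidence"],2),b.round(),atz(f,*b[:2],.018)[:2] if l!="link" else "")
```

```text
link c [0.608 0.204 0.252] 0.022558790285096983 89.07278537750244
side proj c,tips [[297.0, 113.0], [335.0, 98.0], [261.0, 127.0]]
link 0.6 [299. 114.  72.  40.] 
pan 0.77 [290. 164.  44.  24.] [0.608 0.226]
pan 0.64 [171. 150.  36.  23.] [0.194 0.353]
pan 0.62 [200. 123.  34.  26.] [0.31  0.498]
jar 0.73 [323. 152.  20.  29.] [0.74  0.274]
tin 0.64 [217. 167.  22.  22.] [0.351 0.24 ]
top proj c,tips [[187.0, 126.0], [195.0, 68.0], [180.0, 178.0]]
link 0.75 [192.  99.  24.  64.] 
pan 0.84 [211. 150.  32.  58.] [0.607 0.167]
pan 0.78 [124. 297.  22.  44.] [0.194 0.407]
pan 0.7 [ 91. 259.  46.  48.] [0.299 0.5  ]
jar 0.8 [183. 104.  25.  28.] [0.743 0.25 ]
wrist proj c,tips [[261.0, 258.0], [261.0, 422.0], [261.0, -34.0]]
link 0.85 [265. 172. 115. 343.] 
pan 0.75 [263.  66. 166. 131.] [0.616 0.204]
jar 0.72 [314. 155.  54.  83.] [0.76  0.246]
```

```bash
python3 -c "
from bench import manip
print(manip.get_obs()['joint_vel'].round(3)); print(manip.hand_in())"
```

```text
[ 0.001  0.001  0.     0.    -0.002  0.   ]
the job is handed in; nothing more can be done
None
```

The job is handed in, verdict not shown: the pan stands against the middle of the trough's long side, and the link is held still, tilted about 30°, over the pan's centre, its lowest tip about 0.11 m above the cover.

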